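Put the clay studio's tapes, tools and brush away in their trays

TASK

Clear the modelling bench: put both tape rolls into the blue tray, the two shaping tools (the red-handled scraper and the wooden-handled loop tool) into the pale wooden tray, and the orange brush into the white tray. Every piece must end up let go and lying flat on its tray's floor, same side up as it lies now, wholly inside and not on top of another piece or on a tray's rim. Leave the white foam model car and the plywood block of scraper blades where they are.

Things in the scene. Friction and masses are not known exactly. Their poses are not given: they have to be found in the camera images.
- tape_black: black tape roll on a pale card core: flat ring lying on its side face, outside diameter 54 mm, hole 37 mm, 24 mm high, 60 g; take it across the outside. Origin: centre of its underside, z up along its axis.
- tape_green: green tape roll on a pale card core: flat ring lying on its side face, outside diameter 54 mm, hole 37 mm, 14 mm high, 60 g; take it across the outside. Origin: centre of its underside, z up along its axis.
- scraper: shaping tool, 140 mm long, red squared handle 14 mm wide and 14 mm high from x = -70 to +18 mm, thin steel shank, flat steel blade 32 mm wide at the head; about 50 g, balanced near x = 0. Lies flat with its underside down. Origin: on the underside at mid-length; x runs along it from the handle's end (-70 mm) to the head (+70 mm), z up. Take the handle across, near x = -5 mm.
- loop_tool: shaping tool, 140 mm long, dark wooden squared handle 14 mm wide and 14 mm high from x = -70 to +18 mm, thin steel shank, open steel wire loop 28 mm wide at the head; about 45 g, balanced near x = -19 mm. Lies flat with its underside down. Origin: on the underside at mid-length; x runs along it from the handle's end (-70 mm) to the head (+70 mm), z up. Take the handle across, near x = -5 mm.
- brush: brush, 140 mm long, orange squared handle 16 mm wide and 14 mm high from x = -70 to +8 mm, steel ferrule 26 mm wide from 8 to 34 mm, black bristle head 30 mm wide; about 60 g. Lies flat with its underside down. Origin: on the underside at mid-length; x runs along it from the handle's end (-70 mm) to the head (+70 mm), z up. Take the handle across, near x = -5 mm.
- tray_blue: blue plastic tray, for tape rolls: fixed shallow open tray, 150 x 190 mm outside, 22 mm high, walls and floor 5 mm thick (inside 140 x 180 mm, 17 mm deep). Origin: centre of its underside, on the table; x runs along its short side, y along its long side, z up. It does not move.
- tray_wood: pale wooden tray, for shaping tools: fixed shallow open tray, 150 x 190 mm outside, 22 mm high, walls and floor 5 mm thick (inside 140 x 180 mm, 17 mm deep). Origin: centre of its underside, on the table; x runs along its short side, y along its long side, z up. It does not move.
- tray_white: white plastic tray, for the brush: fixed shallow open tray, 150 x 190 mm outside, 22 mm high, walls and floor 5 mm thick (inside 140 x 180 mm, 17 mm deep). Origin: centre of its underside, on the table; x runs along its short side, y along its long side, z up. It does not move.
- foam_model: bystander: white foam model car, 78 x 170 mm, 49 mm high, 120 g, loose on the table at the far left or far right of the work. Origin: centre of its underside; long side along its y, which points roughly towards the robot.
- scraper_block: bystander: plywood block 60 x 170 mm holding five upright steel scraper blades, 65 mm high in all, 0.7 kg, loose on the table at the far left or far right of the work. Origin: centre of its underside; long side along its y, which points roughly towards the robot.

How it is judged:
By the outcome, as a careful person would: the job done as asked, in the order asked, and still so for the second after the job is handed in, with the robot touching nothing.
It also fails if it takes over 117 s, if anything falls off the work surface, if the arm or the gripper's body presses on something with over 40 N, if the wrist force passes 120 N, or if a joint passes its speed limit or range.

ROBOT

A 6-joint arm with a two-finger parallel gripper is mounted at the origin on the work surface. World frame = base frame: x ahead of the robot, y to its left, z up, the work surface at z = 0. Lengths are in mm, angles in rad, forces in N, time in s.
With the tool pointing down it reaches from about 325 to 925 mm from the base axis. Payload 3.1 kg.
Tool frame: the origin (TCP) lies midway between the tips of the shut fingers; the grasp point (between the pads) lies 19 mm behind it (robot.hold_point_z is the distance from the TCP to the grasp point, in mm); z points along the fingers, y is the direction in which the jaws open and shut (so a half turn about z gives the same grasp; the last joint's range is limited). The gripper opens to 85 mm and grips with 20 to 120 N. Pads are 22 mm wide; open, the fingers measure 114 mm over their backs; the gripper's body (76 mm by 85 mm) begins 54 mm behind the grasp point. The pads swing forward as they close: fully open they stand 13 mm farther back than shut.
Start: joints at [-1.231, 0.217, 1.613, -0, 1.311, -0.112], TCP at [272.888, -562.291, 231.3] pointing down, gripper open.
Joint ranges: [-2.75, 2.75], [-0.78, 2.1], [0.31, 2.55], [-1.13, 4.27], [0.13, 2.63], [-2.58, 2.58]. Speed limits (rad/s): [2.79, 2.79, 3.14, 3.14, 3.14, 3.14].

INTERFACE

Orientations are given as a unit quaternion [w, x, y, z].
In Python, from bench import robot gives the robot as it stands. The module is installed in compiled form; this text tells all that it offers.
- The arm moves only by the tool move_arm, never from a script. Its argument "commands" is a list of rows, each an object of numbers: "x", "y", "z": the shift along the tool's x, y, z in mm; "roll": the turn about the tool's z in degrees. A call has 1 to 5 rows; each row is the pose to reach, as a shift and turn from the pose commanded when the call began, along the tool's axes at that moment; what a row does not reach only later rows make up. A row lasts 1/8 s, in which the tool goes at most 62.5 mm and 10.7 degrees, less where a joint would pass 70% of its speed; a pose out of reach is approached as far as the arm can. A call with a gripper value outside its range is refused whole. "fingers" is the opening, from -1 (shut) to 1 (fully open), so that 0 is half open, set as the call begins (left out, the last holds). The fingers move at their own pace and stop on an object; the grip force is fixed at half the most. Time passes only in rows, so rows that repeat a pose let the fingers close. It gives the time, the measured TCP pose, the force and the opening at its end, in the units of the state.
- robot.state(): the state, without advancing time (a new reading comes with each control period).
- robot.snapshot(name): name is "side" or "top" or "wrist"; returns (picture, depth): 400x640x3 uint8, red, green, blue; 400x640 float32, mm along the optical axis (not along the pixel's ray), 0 where there is no reading.
- robot.calibration(name): a dict with "vertical_fov" (degrees; the focal length in pixels is half the picture's height over the tangent of half this angle, whatever the lens; pixels are square), "cx", "cy" (the principal point, pixels), "camera_from_world" (4x4, takes a point from world to camera coordinates). Camera axes: x right, y up, looking along -z (the intrinsics and any distortion apply to the point x, -y, -z); pixel columns grow to the right and rows downward; lengths in mm; the calibration is good to about 2 mm. The wrist camera is an equidistant fisheye: a pixel r from the principal point sees the ray r / f radians off the axis. A picture is of the moment at which its call begins: read the wrist's pose just before it. calibration takes no time and is no camera call; for the wrist camera it gives the pose at the moment of the call.
- robot.sign_off(): hands the job in, once; it reports no verdict.
Trained networks look in the newest picture that a camera, given by its name, has taken for a name from the list of things; names that differ only in an ending like _2 or _b are one class to them, and where a whole thing is asked for, a point or a joint stands for the part that bears it (a point fixed in the world has none). Each returns a list of dicts, best first, with "conf" (0 to 1); they miss things now and then, are a little off and sometimes report something else, mostly with a low value. They report only what shows in the picture. A call takes as long as a camera call.
- robot.cut_out(camera, thing): "pixels" (400x640 bool, what is visible of it) and "centre" ([row, column] in pixels, amid what is visible of it).
The state is a dict: "time_s": time; "joint_pos": joint angles; "dq": joint speeds; "effort": joint torques, N m; "ee_pos": TCP position; "orientation": TCP orientation; "contact_force": force on the tool from outside, world axes, zero at the start; "wrist_torque": the same for the moment, N m; "opening": finger opening in mm.
Only numpy, scipy, OpenCV 4.12 (cv2) and the standard library are available. Lean on these libraries where they do the work, as an engineer would, in place of code of your own. Each camera call takes 0.05 s, during which the arm holds its last target. There are 200 camera calls.

## Working session

There is one attempt and no reset: what is moved stays moved. The work goes in short steps, Python scripts to look and compute and a tool call to move; the robot and the scene stay as the last step left them, time stands still between calls to the robot, and variables do not carry over. Pictures are saved under pics/ and viewed, about 12 in all and at most 16, crops included, and the job is handed in when it is done.

Besides the shell and the picture viewer there is one more tool, called after "Call:" as name(argument=value, ...) on one line, values as JSON. move_arm: Moves the arm, as the interface text tells. Its arguments: {"type":"object","properties":{"commands":{"type":"array"},"fingers":{"type":"number"}},"required":["commands"]}

```bash
mkdir -p pics
cat > h.py <<'E'
import numpy as np, cv2
from bench import robot
def snap(n,f=None):
    cal=robot.calibration(n); p,d=robot.snapshot(n)
    if f: cv2.imwrite('pics/'+f,p[:,:,::-1])
    return cal,p,d
def world(cal,d,rc,wrist=False):
    rc=np.atleast_2d(rc); r,c=rc[:,0].astype(int),rc[:,1].astype(int)
    f=200/np.tan(np.radians(cal['vertical_fov'])/2)
    u=(rc[:,1]-cal['cx']); v=(rc[:,0]-cal['cy']); z=d[r,c]
    if wrist:
        rr=np.hypot(u,v)+1e-9; t=np.tan(rr/f)/rr; X=u*t*z; Y=v*t*z
    else: X=u/f*z; Y=v/f*z
    P=np.c_[X,-Y,-z,np.ones(len(z))]
    return (P@np.linalg.inv(cal['camera_from_world']).T)[:,:3], z>0
E
python3 - <<'E'
from h import *
print(robot.state())
T=['tape_black','tape_green','scraper','loop_tool','brush','tray_blue','tray_wood','tray_white','foam_model','scraper_block']
for n in ['top','side']:
    cal,p,d=snap(n,n+'0.png'); print(n,{k:np.round(v,2).tolist() if k!='type' else v for k,v in cal.items()})
    for t in T:
        for o in robot.cut_out(n,t)[:2]:
            rc=np.argwhere(o['pixels']); w,ok=world(cal,d,rc); w=w[ok]
            (c,s,a)=cv2.minAreaRect(w[:,:2].astype(np.float32))
            print(n,t,round(o['conf'],2),np.round(o['centre']),len(rc),'med',np.median(w,0).round(),'rect',np.round(c),np.round(s),round(a,1),'zmax',w[:,2].max().round())
print(robot.state()['time_s'])
E
```

```text
{'time_s': 0.0, 'joint_pos': array([-1.23116625e+00,  2.17781533e-01,  1.61495930e+00,  2.82690664e-05,
        1.31127547e+00, -1.12201616e-01]), 'dq': array([ 1.04705222e-03, -2.15221257e-03, -7.33639889e-04,  7.50312939e-05,
       -3.42146780e-04, -6.35647287e-04]), 'effort': array([-1.27173476e-03, -3.96847486e+01, -3.03854156e+01, -2.37114955e-04,
        9.79975186e-03,  6.72381319e-06]), 'ee_pos': array([ 272.63465284, -561.48715389,  229.93814121]), 'orientation': array([-1.20554539e-03,  9.74589468e-01,  2.23995314e-01, -1.23936046e-04]), 'contact_force': array([0.06599672, 0.0884405 , 0.57624491]), 'wrist_torque': array([-0.02340446, -0.02116444, -0.00953603]), 'opening': 85.23868093560509}
top {'vertical_fov': 43.62, 'cx': 324.62, 'cy': 200.53, 'camera_from_world': [[0.03, -1.0, -0.01, -3.35], [0.99, 0.03, 0.12, -538.38], [-0.12, -0.01, 0.99, -1597.34], [0.0, 0.0, 0.0, 1.0]]}
top tape_black 0.55 [233. 429.] 163 med [ 432. -318.   22.] rect [ 432. -319.] [52. 52.] 13.2 zmax 35.0
top tape_green 0.64 [229. 330.] 98 med [427.  -3.  13.] rect [426.  -3.] [49. 49.] 45.5 zmax 23
[... 1866 characters left out ...]
68 med [471. 308.  13.] rect [455. 305.] [ 38. 139.] 73.7 zmax 19.0
side tray_blue 0.82 [196. 285.] 3037 med [645. -13.   6.] rect [642. -27.] [215. 151.] 83.5 zmax 26.0
side tray_wood 0.71 [142. 296.] 2135 med [ 658. -268.    7.] rect [ 661. -282.] [157. 228.] 3.4 zmax 27.0
side tray_wood 0.26 [ 93. 350.] 643 med [ 506. -465.   43.] rect [ 508. -493.] [170.  61.] 83.2 zmax 69.0
side tray_white 0.77 [290. 265.] 4782 med [640. 273.   6.] rect [638. 260.] [208. 151.] 88.5 zmax 26.0
side foam_model 0.82 [368. 285.] 2333 med [542. 465.  43.] rect [547. 454.] [ 83. 134.] 3.3 zmax 54.0
side scraper_block 0.71 [ 95. 348.] 751 med [ 505. -466.   38.] rect [ 508. -526.] [236.  72.] 83.0 zmax 69.0
1.1
```

```bash
python3 -c "
import cv2
a=cv2.imread('pics/top0.png')[110:290,140:540]; cv2.imwrite('pics/top0c.png',cv2.resize(a,None,fx=2,fy=2,interpolation=2))"
```

```text
(no output)
```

View pics/top0c.png

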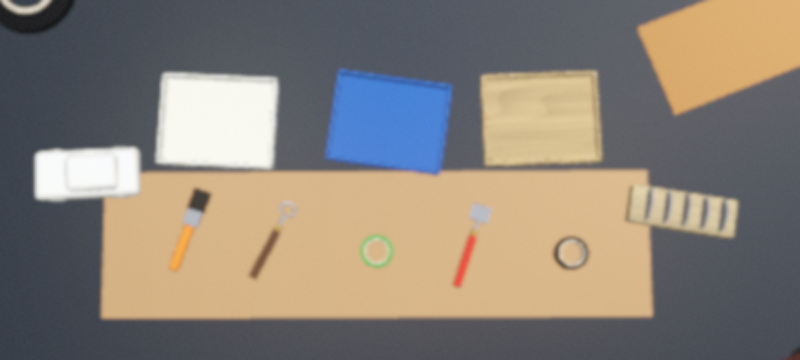

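View pics/side0.png

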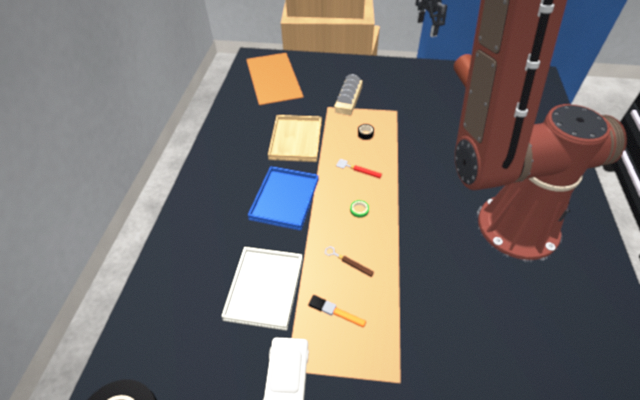

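The top picture shows, left to right, the brush, loop tool, green tape, scraper and black tape (crop row ~250). The trays behind them are white, blue and wood. The side view agrees, and the "scraper" hit on the white tray is false. I'll take the tapes first.

```bash
cat >> h.py <<'E'
def psi(q=None):
    w,x,y,z=robot.state()['orientation'] if q is None else q
    return np.degrees(np.arctan2(2*(x*y+w*z),1-2*(y*y+z*z)))
def plan(wps,start=None):
    "waypoints (x,y,z,psi) -> shifts in tool axes, roll (deg)"
    s=robot.state(); cur=(*s['ee_pos'],psi()) if start is None else start
    print('at',np.round(cur,1),'open',round(s['opening'],1),'t',round(s['time_s'],2))
    for w in wps:
        a=np.radians(cur[3]); d=np.array(w[:3])-cur[:3]
        r=(cur[3]-w[3]+180)%360-180
        print(w,'-> x %.1f y %.1f z %.1f roll %.1f'%(d[0]*np.cos(a)+d[1]*np.sin(a), d[0]*np.sin(a)-d[1]*np.cos(a), -d[2], r), 'rows>=%.1f'%max(np.linalg.norm(d)/62.5,abs(r)/10.7))
        cur=w
E
python3 - <<'E'
from h import *
plan([(434,-318,120,25.9)])
E
```

```text
at [ 272.9 -562.3  231.3   25.9] open 85.6 t 1.1
(434, -318, 120, 25.9) -> x 251.6 y -149.4 z 111.3 roll -0.0 rows>=5.0
```

Call:
move_arm(commands=[{"x": 252,"y": -149,"z": 111},{"x": 252,"y": -149,"z": 111},{"x": 252,"y": -149,"z": 111},{"x": 252,"y": -149,"z": 111},{"x": 252,"y": -149,"z": 111}], fingers=1)

```text
schema error: expected keys x, y, z, roll
```

Call:
move_arm(commands=[{"x": 0,"y": 0,"z": 0},{"x": 0,"y": 0,"z": 0}])

```text
schema error: expected keys x, y, z, roll
```

Call:
move_arm(commands=[{"x": 252,"y": -149,"z": 111,"roll": 0},{"x": 252,"y": -149,"z": 111,"roll": 0},{"x": 252,"y": -149,"z": 111,"roll": 0},{"x": 252,"y": -149,"z": 111,"roll": 0},{"x": 252,"y": -149,"z": 111,"roll": 0}], fingers=1)

```text
time_s: 1.72
ee_pos: [435.3, -317.3, 120.3]
orientation: [0.0, 0.975, 0.224, 0.0]
contact_force: [2.1, -1.1, -0.4]
opening: 85.0
```

Call:
move_arm(commands=[{"x": 0,"y": 0,"z": 0,"roll": 0},{"x": 0,"y": 0,"z": 0,"roll": 0}])

```text
time_s: 1.98
ee_pos: [434.5, -319.1, 120.9]
orientation: [0.001, 0.974, 0.224, -0.0]
contact_force: [0.5, -0.2, 0.5]
opening: 85.4
```

```bash
cat >> h.py <<'E'
def look(thing,f=None):
    cal,p,d=snap('wrist',f)
    for o in robot.cut_out('wrist',thing)[:2]:
        rc=np.argwhere(o['pixels']); w,ok=world(cal,d,rc,True); w=w[ok]
        c,s,a=cv2.minAreaRect(w[:,:2].astype(np.float32))
        print(thing,round(o['conf'],2),np.round(o['centre']),len(rc),'med',np.median(w,0).round(1),'rect',np.round(c,1),np.round(s,1),round(a,1),'z95',np.percentile(w[:,2],[5,95]).round(1))
E
python3 - <<'E'
from h import *
look('tape_black','w1.png')
plan([(434,-318,2,25.9)])
E
```

```text
tape_black 0.73 [210. 309.] 2564 med [ 430.8 -317.9   23.8] rect [ 426.9 -319.9] [58.2 63.8] 87.5 z95 [ 2.8 25.2]
at [ 434.4 -320.4  121.6   25.8] open 85.4 t 2.08
(434, -318, 2, 25.9) -> x 0.7 y -2.3 z 119.6 roll -0.1 rows>=1.9
```

View pics/w1.png

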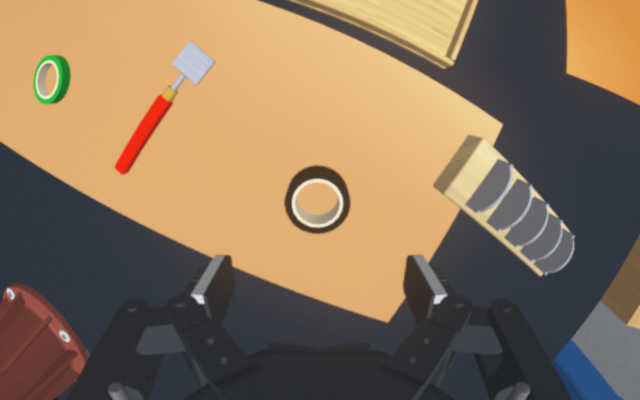

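The wrist view shows the black ring centred between the jaws at pixel (317, 203). I'll go down and grip.

Call:
move_arm(commands=[{"x": -2,"y": -1,"z": 60,"roll": 0},{"x": -2,"y": -1,"z": 100,"roll": 0},{"x": -2,"y": -1,"z": 118,"roll": 0},{"x": -2,"y": -1,"z": 118,"roll": 0}])

```text
time_s: 2.58
ee_pos: [431.3, -319.2, 2.0]
orientation: [-0.001, 0.975, 0.223, -0.0]
contact_force: [0.5, -0.4, -0.1]
opening: 85.5
```

Call:
move_arm(commands=[{"x": 0,"y": 0,"z": 0,"roll": 0},{"x": 0,"y": 0,"z": 0,"roll": 0},{"x": 0,"y": 0,"z": 0,"roll": 0},{"x": 0,"y": 0,"z": 0,"roll": 0},{"x": 0,"y": 0,"z": 0,"roll": 0}], fingers=-1)

```text
time_s: 3.2
ee_pos: [433.9, -320.4, 5.3]
orientation: [0.002, 0.975, 0.224, 0.001]
contact_force: [-0.6, 0.1, 5.3]
opening: 52.4
```

Call:
move_arm(commands=[{"x": 0,"y": 0,"z": -50,"roll": 0},{"x": 0,"y": 0,"z": -98,"roll": 0},{"x": 0,"y": 0,"z": -98,"roll": 0}])

```text
time_s: 3.58
ee_pos: [435.8, -322.0, 106.8]
orientation: [0.005, 0.975, 0.224, 0.004]
contact_force: [0.6, 0.0, -0.8]
opening: 52.5
```

Run:
```python
from h import *
ps=25.9
c=(432.3,-318.2,100.3,ps)
# tray blue frame: top & side rects
for n in ['top','side']:
    cal,p,d=snap(n)
    for t in ['tray_blue','tray_wood','tray_white']:
        o=robot.cut_out(n,t)[0]; rc=np.argwhere(o['pixels']); w,ok=world(cal,d,rc); w=w[ok]
        for nm,m in [('rim',w[:,2]>15),('floor',w[:,2]<12)]:
            q=w[m]; r=cv2.minAreaRect(q[:,:2].astype(np.float32)); print(n,t,round(o['conf'],2),nm,len(q),q.mean(0).round(1),np.round(r[0],1),np.round(r[1]),round(r[2],1))
plan([(645,-58,100.3,ps),(645,-58,9,ps)],c)
```

```text
top tray_blue 0.91 rim 313 [640.  -17.2  21.8] [640.8 -17.1] [189. 152.] 83.4
top tray_blue 0.91 floor 2238 [642.6 -16.7   4.6] [645.4 -16.9] [198. 160.] 83.2
top tray_wood 0.92 rim 332 [ 651.2 -274.    21.3] [ 653.2 -267.3] [151. 190.] 3.8
top tray_wood 0.92 floor 2205 [ 655.1 -268.9    4.7] [ 656.6 -271.7] [158. 197.] 3.9
top tray_white 0.8 rim 347 [635.5 266.3  21.3] [635.6 267.4] [192. 151.] 88.6
top tray_white 0.8 floor 2206 [637.1 269.2   4.4] [638.7 266. ] [188. 157.] 88.8
side tray_blue 0.77 rim 519 [644.4  -8.   20.8] [643.6 -16.7] [196. 152.] 83.5
side tray_blue 0.77 floor 2444 [644.7 -16.    5.8] [648.  -26.9] [213. 164.] 83.3
side tray_wood 0.91 rim 378 [ 655.3 -259.    20.6] [ 656.3 -267.8] [152. 197.] 4.3
side tray_wood 0.91 floor 1662 [ 656.9 -269.3    6. ] [ 658.5 -276.9] [156. 218.] 5.2
side tray_white 0.79 rim 713 [639.3 275.7  21. ] [638.7 267.6] [193. 151.] 88.6
side tray_white 0.79 floor 3991 [639.5 270.4   5.6] [642.7 261.3] [206. 160.] 88.8
at [ 432.3 -318.2  100.3   25.9] open 52.9 t 3.98
(645, -58, 100.3, 25.9) -> x 305.0 y -141.2 z -0.0 roll 0.0 rows>=5.4
(645, -58, 9, 25.9) -> x 0.0 y 0.0 z 91.3 roll 0.0 rows>=1.5
```

Run:
```python
from h import *
s=robot.state(); print(s['ee_pos'],s['orientation'],s['contact_force'])
plan([(638,-59,100,25.9)],(432.3,-318.2,100.3,25.9))
look('tape_black','w2.png')
```

```text
[ 431.10673252 -317.77255654   98.90656298] [-1.30948553e-03  9.74588039e-01  2.23999338e-01 -8.58377419e-04] [ 1.08961754 -0.12985019 -1.09759736]
at [ 432.3 -318.2  100.3   25.9] open 52.9 t 3.98
(638, -59, 100, 25.9) -> x 298.3 y -143.3 z 0.3 roll 0.0 rows>=5.3
tape_black 0.58 [283. 318.] 8027 med [ 432.4 -316.   117.1] rect [ 395.6 -338.5] [131.6  79.4] 12.7 z95 [ 97.6 118.6]
```

View pics/w2.png

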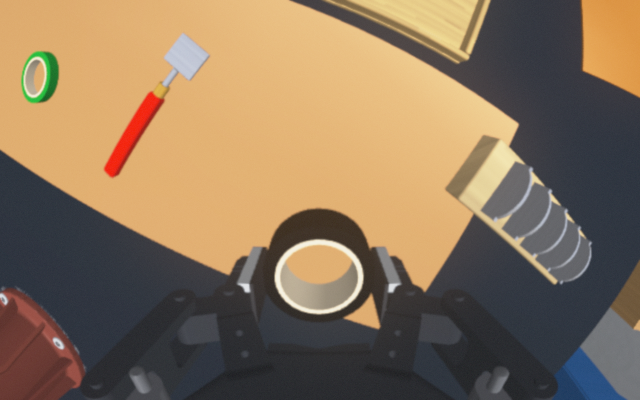

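The tape is held level, with its underside about 6 mm below the TCP. I'll carry it to the blue tray.

Call:
move_arm(commands=[{"x": 298,"y": -143,"z": 0,"roll": 0},{"x": 298,"y": -143,"z": 0,"roll": 0},{"x": 298,"y": -143,"z": 0,"roll": 0},{"x": 298,"y": -143,"z": 0,"roll": 0},{"x": 298,"y": -143,"z": 0,"roll": 0}])

```text
time_s: 4.7
ee_pos: [627.5, -72.4, 100.1]
orientation: [0.0, 0.975, 0.224, -0.0]
contact_force: [0.9, -0.2, -0.7]
opening: 52.7
```

Call:
move_arm(commands=[{"x": 0,"y": 0,"z": 0,"roll": 0},{"x": 0,"y": 0,"z": 45,"roll": 0},{"x": 0,"y": 0,"z": 75,"roll": 0},{"x": 0,"y": 0,"z": 86,"roll": 0},{"x": 0,"y": 0,"z": 86,"roll": 0}])

```text
time_s: 5.32
ee_pos: [625.1, -74.7, 17.2]
orientation: [-0.001, 0.975, 0.223, -0.002]
contact_force: [-9.8, 2.4, 15.7]
opening: 52.3
```

Run:
```python
from h import *
s=robot.state(); print(s['ee_pos'],s['contact_force'],s['opening'])
look('tape_black','w3.png')
look('tray_blue')
plan([(638,-59,12,25.9)])
```

```text
[625.08163149 -74.70165008  17.22340088] [-9.8326209   2.44359871 15.73718394] 52.344338103827994
tape_black 0.59 [284. 315.] 8314 med [626.1 -72.9  35.4] rect [613.6 -78.6] [77.3 61. ] 31.5 z95 [14.8 36.9]
tray_blue 0.64 [156. 230.] 78571 med [659.6  -8.9   5.3] rect [631.9 -12.1] [220.2 173.1] 83.5 z95 [ 4.2 21.7]
at [625.1 -74.7  17.4  25.8] open 52.6 t 5.53
(638, -59, 12, 25.9) -> x 18.4 y -8.5 z 5.4 roll -0.1 rows>=0.3
```

View pics/w3.png

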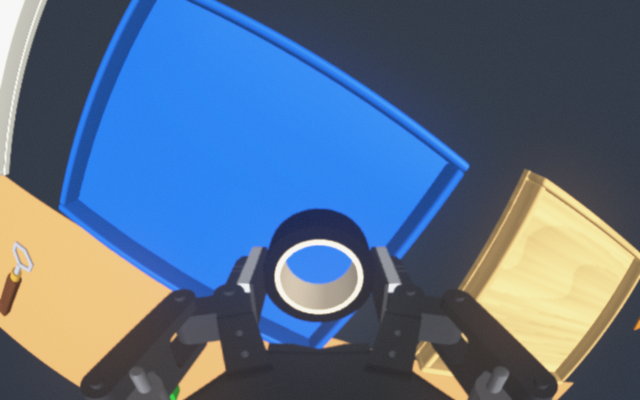

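The transfer stopped 20 mm short because it needed more than 5 rows, and a finger is touching the tray's rim. I'll lift, shift and go down again.

Call:
move_arm(commands=[{"x": 0,"y": 0,"z": -30,"roll": 0},{"x": 21,"y": -7,"z": -30,"roll": 0},{"x": 21,"y": -7,"z": -30,"roll": 0},{"x": 21,"y": -7,"z": -30,"roll": 0}])

```text
time_s: 6.02
ee_pos: [641.4, -58.2, 43.0]
orientation: [-0.0, 0.975, 0.224, -0.001]
contact_force: [0.4, -0.5, -1.1]
opening: 52.6
```

Run:
```python
from h import *
s=robot.state(); print(s['ee_pos'],s['contact_force'],s['opening'])
look('tape_black')
plan([(638,-59,12,25.9)])
```

```text
[641.35376919 -58.22312232  43.04815355] [ 0.41875823 -0.45224366 -1.1324842 ] 52.60880286446972
tape_black 0.69 [279. 323.] 8378 med [642.6 -56.6  61.1] rect [621.9 -69.6] [98.2 61. ] 24.3 z95 [39.9 62.7]
at [641.1 -58.4  43.   25.9] open 52.3 t 6.12
(638, -59, 12, 25.9) -> x -3.1 y -0.8 z 31.0 roll -0.0 rows>=0.5
```

Call:
move_arm(commands=[{"x": -2,"y": 0,"z": 20,"roll": 0},{"x": -2,"y": 0,"z": 31,"roll": 0},{"x": -2,"y": 0,"z": 31,"roll": 0}])

```text
time_s: 6.5
ee_pos: [639.2, -59.3, 11.6]
orientation: [-0.001, 0.975, 0.224, -0.001]
contact_force: [0.6, -0.6, -0.6]
opening: 52.3
```

Call:
move_arm(commands=[{"x": 0,"y": 0,"z": 0,"roll": 0},{"x": 0,"y": 0,"z": 0,"roll": 0},{"x": 0,"y": 0,"z": 0,"roll": 0}], fingers=0.55)

```text
time_s: 6.88
ee_pos: [640.7, -59.5, 13.8]
orientation: [0.0, 0.975, 0.224, 0.0]
contact_force: [-0.7, -0.1, 0.3]
opening: 66.4
```

Call:
move_arm(commands=[{"x": 0,"y": 0,"z": -40,"roll": 0},{"x": 0,"y": 0,"z": -95,"roll": 0},{"x": 0,"y": 0,"z": -95,"roll": 0}])

```text
time_s: 7.25
ee_pos: [645.6, -60.4, 115.6]
orientation: [0.003, 0.975, 0.224, 0.006]
contact_force: [0.0, -0.1, -0.0]
opening: 66.2
```

Run:
```python
from h import *
look('tape_black','w4.png')
plan([(430,-1,60,25.9)])
```

```text
tape_black 0.97 [223. 317.] 2820 med [636.8 -58.5  28.7] rect [632.2 -59.5] [66.8 56.6] 25.8 z95 [ 6.2 30.2]
at [641.2 -59.5 109.8  25.9] open 66.3 t 7.35
(430, -1, 60, 25.9) -> x -164.4 y -144.9 z 49.8 roll -0.0 rows>=3.6
```

Call:
move_arm(commands=[{"x": -164,"y": -145,"z": 20,"roll": 0},{"x": -164,"y": -145,"z": 20,"roll": 0},{"x": -164,"y": -145,"z": 20,"roll": 0},{"x": -164,"y": -145,"z": 20,"roll": 0},{"x": -164,"y": -145,"z": 20,"roll": 0}], fingers=1)

```text
time_s: 7.98
ee_pos: [424.5, 0.6, 85.5]
orientation: [-0.001, 0.974, 0.224, -0.003]
contact_force: [0.8, -0.2, -0.3]
opening: 85.3
```

Call:
move_arm(commands=[{"x": 0,"y": 0,"z": 0,"roll": 0},{"x": 0,"y": 0,"z": 0,"roll": 0}])

```text
time_s: 8.22
ee_pos: [431.1, -1.0, 88.8]
orientation: [0.0, 0.975, 0.224, 0.0]
contact_force: [-0.7, 0.2, -0.4]
opening: 85.3
```

Run:
```python
from h import *
look('tape_green','w5.png')
plan([(430,-1,4,25.9)])
```

```text
tape_green 0.56 [229. 322.] 2624 med [428.1  -1.9  14. ] rect [426.2  -2.8] [56.1 54.5] 25.4 z95 [ 2.1 15.2]
at [430.9  -0.9  88.8  25.9] open 85.7 t 8.32
(430, -1, 4, 25.9) -> x -0.8 y -0.3 z 84.8 roll -0.0 rows>=1.4
```

Call:
move_arm(commands=[{"x": -3,"y": 0,"z": 50,"roll": 0},{"x": -3,"y": 0,"z": 80,"roll": 0},{"x": -3,"y": 0,"z": 86,"roll": 0},{"x": -3,"y": 0,"z": 86,"roll": 0}])

```text
time_s: 8.82
ee_pos: [427.6, -2.1, 2.8]
orientation: [0.0, 0.975, 0.224, 0.0]
contact_force: [0.5, -0.0, 0.2]
opening: 85.1
```

Call:
move_arm(commands=[{"x": 0,"y": 0,"z": 0,"roll": 0},{"x": 0,"y": 0,"z": 0,"roll": 0},{"x": 0,"y": 0,"z": 0,"roll": 0},{"x": 0,"y": 0,"z": 0,"roll": 0},{"x": 0,"y": 0,"z": 0,"roll": 0}], fingers=-1)

```text
time_s: 9.45
ee_pos: [428.6, -2.1, 4.4]
orientation: [0.001, 0.975, 0.224, 0.001]
contact_force: [-1.7, -1.3, 7.3]
opening: 51.5
```

Call:
move_arm(commands=[{"x": 0,"y": 0,"z": -50,"roll": 0},{"x": 0,"y": 0,"z": -97,"roll": 0},{"x": 0,"y": 0,"z": -97,"roll": 0},{"x": 0,"y": 0,"z": -97,"roll": 0}])

```text
time_s: 9.95
ee_pos: [426.7, -1.8, 99.6]
orientation: [0.0, 0.975, 0.224, 0.0]
contact_force: [-0.8, -0.1, -1.0]
opening: 51.2
```

Run:
```python
from h import *
look('tape_green','w6.png')
plan([(648,26,60,25.9)])
```

```text
tape_green 0.57 [282. 312.] 6261 med [426.7  -0.9 108.9] rect [385.8 -20.3] [142.1  88.2] 24.6 z95 [ 96.2 110.1]
at [425.4  -1.6  98.1  25.9] open 51.6 t 10.05
(648, 26, 60, 25.9) -> x 212.3 y 72.3 z 38.1 roll -0.0 rows>=3.6
```

Call:
move_arm(commands=[{"x": 212,"y": 73,"z": 0,"roll": 0},{"x": 212,"y": 73,"z": 0,"roll": 0},{"x": 212,"y": 73,"z": 0,"roll": 0},{"x": 212,"y": 73,"z": 0,"roll": 0},{"x": 212,"y": 73,"z": 38,"roll": 0}])

```text
time_s: 10.68
ee_pos: [655.4, 25.0, 63.1]
orientation: [0.001, 0.975, 0.224, 0.004]
contact_force: [-0.2, 0.0, -1.0]
opening: 51.5
```

Call:
move_arm(commands=[{"x": 0,"y": 0,"z": 0,"roll": 0},{"x": 0,"y": 0,"z": 0,"roll": 0}])

```text
time_s: 10.92
ee_pos: [648.1, 25.0, 60.3]
orientation: [-0.0, 0.975, 0.224, -0.001]
contact_force: [-0.5, -0.2, 0.4]
opening: 51.4
```

Run:
```python
from h import *
look('tape_green','w7.png')
plan([(648,26,10,25.9)])
```

```text
tape_green 0.85 [284. 310.] 6271 med [648.7  26.3  69.5] rect [623.6  12.4] [107.3  73.4] 23.1 z95 [57.  70.8]
at [649.8  24.9  62.5  25.9] open 51.6 t 11.03
(648, 26, 10, 25.9) -> x -1.2 y -1.8 z 52.5 roll -0.0 rows>=0.8
```

View pics/w7.png

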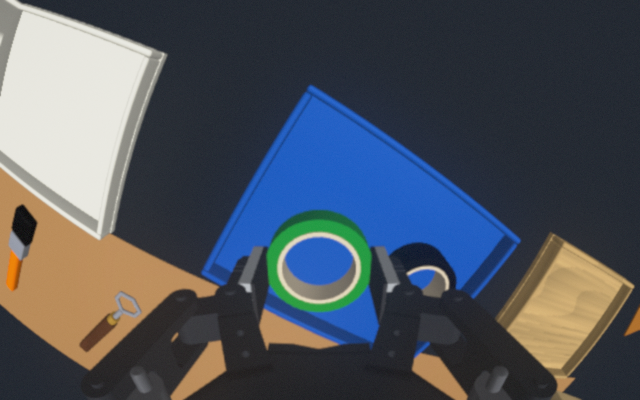

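The green tape is held level over the left part of the blue tray, and the black roll lies flat to the right of it, clear of the finger. I'll lower it.

Call:
move_arm(commands=[{"x": 0,"y": -1,"z": 35,"roll": 0},{"x": 0,"y": -1,"z": 50,"roll": 0},{"x": 0,"y": -1,"z": 50,"roll": 0},{"x": 0,"y": -1,"z": 50,"roll": 0}])

```text
time_s: 11.52
ee_pos: [649.9, 25.8, 12.7]
orientation: [0.0, 0.975, 0.224, 0.001]
contact_force: [0.5, 0.1, -0.1]
opening: 51.4
```

Call:
move_arm(commands=[{"x": 0,"y": 0,"z": 0,"roll": 0},{"x": 0,"y": 0,"z": 0,"roll": 0},{"x": 0,"y": 0,"z": 0,"roll": 0}], fingers=0.5)

```text
time_s: 11.9
ee_pos: [649.4, 25.9, 12.0]
orientation: [0.0, 0.975, 0.224, 0.0]
contact_force: [0.2, -0.6, -0.6]
opening: 64.0
```

Call:
move_arm(commands=[{"x": 0,"y": 0,"z": -40,"roll": 0},{"x": 0,"y": 0,"z": -90,"roll": 0},{"x": 0,"y": 0,"z": -90,"roll": 0},{"x": 0,"y": 0,"z": -90,"roll": 0}])

```text
time_s: 12.4
ee_pos: [648.9, 25.9, 101.6]
orientation: [0.0, 0.975, 0.224, 0.0]
contact_force: [-1.2, -1.2, 0.1]
opening: 64.1
```

Run:
```python
from h import *
look('tape_green','w8.png')
plan([(438,-149,100,-20)])
```

```text
tape_green 0.77 [220. 314.] 2511 med [648.3  26.3  19. ] rect [645.1  26.1] [61.  54.5] 6.6 z95 [ 7.2 20.2]
at [647.5  26.   99.6  25.9] open 64.0 t 12.5
(438, -149, 100, -20) -> x -264.9 y 66.0 z -0.4 roll 45.9 rows>=4.4
```

Call:
move_arm(commands=[{"x": -265,"y": 66,"z": 0,"roll": 46},{"x": -265,"y": 66,"z": 0,"roll": 46},{"x": -265,"y": 66,"z": 0,"roll": 46},{"x": -265,"y": 66,"z": 0,"roll": 46},{"x": -265,"y": 66,"z": 0,"roll": 46}], fingers=0.2)

```text
time_s: 13.12
ee_pos: [435.3, -149.6, 99.3]
orientation: [-0.001, 0.984, -0.177, -0.003]
contact_force: [0.2, 0.1, 0.1]
opening: 51.0
```

Call:
move_arm(commands=[{"x": 0,"y": 0,"z": 0,"roll": 0},{"x": 0,"y": 0,"z": 0,"roll": 0},{"x": 0,"y": 0,"z": 0,"roll": 0}])

```text
time_s: 13.5
ee_pos: [440.2, -148.5, 101.3]
orientation: [-0.0, 0.985, -0.174, -0.0]
contact_force: [0.9, -0.5, 0.2]
opening: 51.2
```

Run:
```python
from h import *
look('scraper','w9.png')
plan([(438,-149,3,-20)])
```

```text
scraper 0.84 [173. 325.] 3582 med [ 461.3 -158.5   10.9] rect [ 436.2 -152.6] [ 33.3 146.1] 72.9 z95 [ 7.7 14.8]
at [ 440.1 -148.6  101.4  -20. ] open 51.2 t 13.6
(438, -149, 3, -20) -> x -1.9 y 1.1 z 98.4 roll -0.0 rows>=1.6
```

View pics/w9.png

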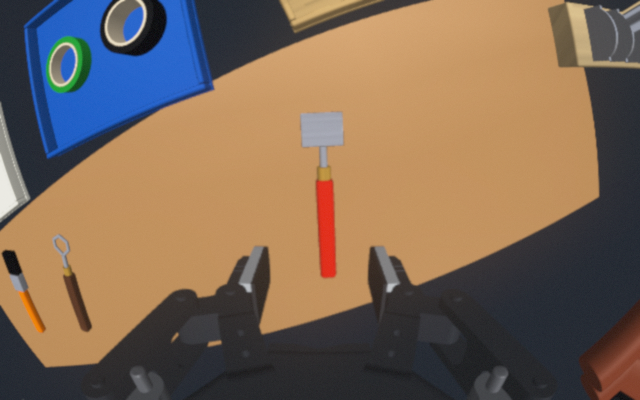

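The scraper lies between the jaws, with its blade at (322, 129), its handle end at (328, 275) and about 2° of misalignment. Both tapes lie flat in the blue tray. I'll go down.

Call:
move_arm(commands=[{"x": -5,"y": 2,"z": 50,"roll": -2},{"x": -5,"y": 2,"z": 90,"roll": -2},{"x": -5,"y": 2,"z": 97,"roll": -2},{"x": -5,"y": 2,"z": 97,"roll": -2}])

```text
time_s: 14.1
ee_pos: [434.7, -149.3, 4.8]
orientation: [-0.0, 0.988, -0.157, -0.0]
contact_force: [0.1, 0.1, -0.4]
opening: 51.2
```

Call:
move_arm(commands=[{"x": 0,"y": 0,"z": 0,"roll": 0},{"x": 0,"y": 0,"z": 0,"roll": 0},{"x": 0,"y": 0,"z": 0,"roll": 0},{"x": 0,"y": 0,"z": 0,"roll": 0},{"x": 0,"y": 0,"z": 0,"roll": 0}], fingers=-1)

```text
time_s: 14.72
ee_pos: [435.7, -150.1, 6.3]
orientation: [0.001, 0.988, -0.157, 0.002]
contact_force: [-1.2, 0.1, 6.0]
opening: 11.7
```

Call:
move_arm(commands=[{"x": 0,"y": 0,"z": -40,"roll": 0},{"x": 0,"y": 0,"z": -77,"roll": 0},{"x": 0,"y": 0,"z": -77,"roll": 0},{"x": 0,"y": 0,"z": -77,"roll": 0}])

```text
time_s: 15.22
ee_pos: [433.7, -149.1, 81.2]
orientation: [-0.0, 0.988, -0.157, -0.0]
contact_force: [-0.5, 0.4, -0.8]
opening: 11.9
```

Run:
```python
from h import *
look('scraper','w10.png')
plan([(655,-250,80,-86)])
```

```text
scraper 0.93 [173. 317.] 8227 med [ 474.9 -157.8   84.5] rect [ 399.5 -138.9] [ 53.  220.2] 73.1 z95 [82.6 89.6]
scraper 0.47 [63. 95.] 17193 med [602.8 -10.2   5.4] rect [630.1  42.9] [322.9 153.6] 55.5 z95 [ 3.8 22. ]
at [ 432.8 -148.6   80.1  -18.1] open 12.1 t 15.32
(655, -250, 80, -86) -> x 242.8 y 27.2 z 0.1 roll 67.9 rows>=6.3
```

View pics/w10.png

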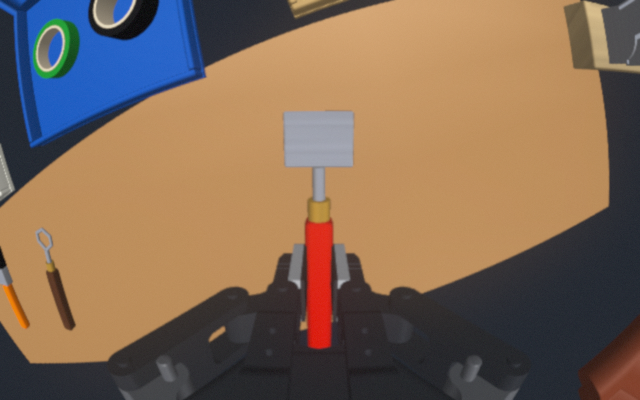

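The scraper is held straight and level. I'll carry it to the wood tray, turning it to lie along the tray's long side.

Call:
move_arm(commands=[{"x": 278,"y": 38,"z": 0,"roll": -53},{"x": 278,"y": 38,"z": 0,"roll": -53},{"x": 278,"y": 38,"z": 0,"roll": -53},{"x": 278,"y": 38,"z": 0,"roll": -53},{"x": 278,"y": 38,"z": 0,"roll": -53}])

```text
time_s: 15.95
ee_pos: [688.1, -273.0, 78.9]
orientation: [-0.001, 0.953, 0.302, -0.001]
contact_force: [0.3, 0.0, -1.3]
opening: 11.5
```

Call:
move_arm(commands=[{"x": 0,"y": 0,"z": 0,"roll": -52},{"x": 0,"y": 0,"z": 0,"roll": -52},{"x": 0,"y": 0,"z": 0,"roll": -52},{"x": 0,"y": 0,"z": 0,"roll": -52},{"x": 0,"y": 0,"z": 0,"roll": -52}])

```text
time_s: 16.58
ee_pos: [685.1, -271.2, 78.4]
orientation: [-0.002, 0.724, 0.69, -0.001]
contact_force: [0.7, 0.5, -0.9]
opening: 11.8
```

Call:
move_arm(commands=[{"x": 0,"y": 0,"z": 0,"roll": -7},{"x": 0,"y": 0,"z": 0,"roll": -7},{"x": 0,"y": 0,"z": 0,"roll": -7}])

```text
time_s: 16.95
ee_pos: [685.8, -271.5, 80.0]
orientation: [-0.001, 0.683, 0.73, -0.0]
contact_force: [0.0, -1.3, 0.3]
opening: 12.1
```

Run:
```python
from h import *
look('scraper','w11.png'); look('tray_wood')
plan([(685,-271,11,94)])
```

```text
scraper 0.77 [176. 319.] 8089 med [ 683.5 -226.1   83.3] rect [ 700.4 -300.5] [ 48.8 218.3] 13.9 z95 [81.4 88.1]
scraper 0.26 [328. 132.] 725 med [ 501.2 -411.2   18.9] rect [ 546.1 -368.7] [268.2  31.3] 46.7 z95 [ 3.1 30.6]
tray_wood 0.78 [171. 256.] 35796 med [ 637.5 -244.1    5.3] rect [ 651.2 -268.4] [163.6 195.6] 2.3 z95 [ 4.1 22. ]
at [ 686.5 -271.9   81.3   93.9] open 11.9 t 17.15
(685, -271, 11, 94) -> x 1.0 y -1.4 z 70.3 roll -0.1 rows>=1.1
```

View pics/w11.png

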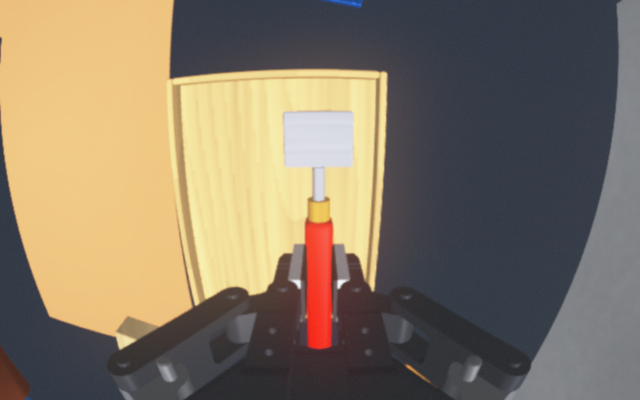

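The scraper is aligned along the right side of the wood tray and inside its walls. I'll lower it.

Call:
move_arm(commands=[{"x": 0,"y": 0,"z": 45,"roll": 0},{"x": 0,"y": 0,"z": 62,"roll": 0},{"x": 0,"y": 0,"z": 69,"roll": 0},{"x": 0,"y": 0,"z": 69,"roll": 0}])

```text
time_s: 17.65
ee_pos: [686.9, -272.0, 13.0]
orientation: [0.0, 0.683, 0.731, 0.0]
contact_force: [-0.4, -0.1, -0.2]
opening: 12.0
```

Call:
move_arm(commands=[{"x": 0,"y": 0,"z": 0,"roll": 0},{"x": 0,"y": 0,"z": 0,"roll": 0},{"x": 0,"y": 0,"z": 0,"roll": 0}], fingers=-0.3)

```text
time_s: 18.02
ee_pos: [686.9, -272.1, 13.1]
orientation: [0.001, 0.683, 0.731, 0.0]
contact_force: [-0.6, -0.2, -0.1]
opening: 30.0
```

Call:
move_arm(commands=[{"x": 0,"y": 0,"z": -40,"roll": 0},{"x": 0,"y": 0,"z": -90,"roll": 0},{"x": 0,"y": 0,"z": -90,"roll": 0},{"x": 0,"y": 0,"z": -90,"roll": 0}])

```text
time_s: 18.52
ee_pos: [686.5, -271.8, 102.8]
orientation: [0.0, 0.683, 0.731, 0.0]
contact_force: [-0.3, -0.1, -0.7]
opening: 29.7
```

Run:
```python
from h import *
look('scraper','w12.png')
plan([(435,168,100,-20)])
```

```text
scraper 0.61 [172. 323.] 3637 med [ 685.5 -245.6   16.2] rect [ 683.9 -269.9] [ 32.3 147.1] 2.3 z95 [12.8 19.6]
at [ 685.1 -271.2  100.2   93.9] open 30.2 t 18.62
(435, 168, 100, -20) -> x 455.1 y -219.8 z 0.2 roll 113.9 rows>=10.6
```

Call:
move_arm(commands=[{"x": 270,"y": -130,"z": 0,"roll": 53},{"x": 270,"y": -130,"z": 0,"roll": 53},{"x": 270,"y": -130,"z": 0,"roll": 53},{"x": 270,"y": -130,"z": 0,"roll": 53},{"x": 270,"y": -130,"z": 0,"roll": 53}], fingers=0.2)

```text
time_s: 19.25
ee_pos: [535.3, -9.1, 100.3]
orientation: [-0.001, 0.938, 0.347, -0.002]
contact_force: [0.7, 0.3, 0.3]
opening: 51.0
```

Call:
move_arm(commands=[{"x": 0,"y": 0,"z": 0,"roll": 0}])

```text
time_s: 19.38
ee_pos: [534.4, -8.2, 99.9]
orientation: [-0.002, 0.936, 0.351, -0.003]
contact_force: [-0.3, -0.3, -0.3]
opening: 51.6
```

Run:
```python
from h import *
plan([(435,168,100,-21)])
```

```text
at [534.4  -8.2  99.9  41.1] open 51.6 t 19.38
(435, 168, 100, -21) -> x 41.0 y -198.2 z -0.1 roll 62.1 rows>=5.8
```

Call:
move_arm(commands=[{"x": 41,"y": -198,"z": 0,"roll": 53},{"x": 41,"y": -198,"z": 0,"roll": 53},{"x": 41,"y": -198,"z": 0,"roll": 53},{"x": 41,"y": -198,"z": 0,"roll": 53},{"x": 41,"y": -198,"z": 0,"roll": 53}])

```text
time_s: 20.0
ee_pos: [438.8, 166.0, 101.4]
orientation: [0.0, 0.996, -0.092, -0.001]
contact_force: [-0.2, -0.8, -0.6]
opening: 51.1
```

Call:
move_arm(commands=[{"x": 0,"y": 0,"z": 0,"roll": 9},{"x": 0,"y": 0,"z": 0,"roll": 9},{"x": 0,"y": 0,"z": 0,"roll": 9}])

```text
time_s: 20.38
ee_pos: [440.1, 164.7, 102.0]
orientation: [0.0, 0.986, -0.168, -0.0]
contact_force: [-0.1, 0.7, 0.3]
opening: 51.0
```

Run:
```python
from h import *
look('loop_tool','w13.png')
plan([(435,168,4,-21)])
```

```text
loop_tool 0.6 [207. 311.] 2351 med [440.2 172.   13.4] rect [439.1 168.4] [ 27.6 138.1] 67.9 z95 [ 8.1 15. ]
loop_tool 0.18 [ 55. 129.] 22381 med [609.4 276.9   5.3] rect [646.1 279.6] [213.3 172.5] 88.7 z95 [ 3.8 21.7]
at [440.1 164.8 102.3 -19.4] open 51.4 t 20.48
(435, 168, 4, -21) -> x -5.9 y -1.3 z 98.3 roll 1.6 rows>=1.6
```

View pics/w13.png

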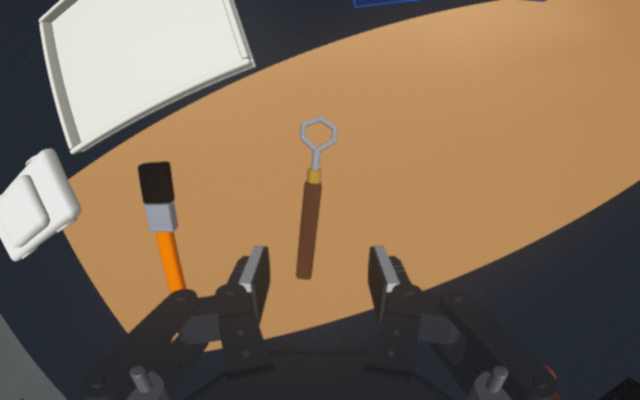

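The loop tool is between the jaws, with its loop at (318, 132) and handle end at (305, 278), tilted about 3°.

Call:
move_arm(commands=[{"x": -8,"y": -3,"z": 50,"roll": 3},{"x": -8,"y": -3,"z": 90,"roll": 3},{"x": -8,"y": -3,"z": 97,"roll": 3},{"x": -8,"y": -3,"z": 97,"roll": 3}])

```text
time_s: 20.98
ee_pos: [433.8, 170.7, 5.8]
orientation: [0.0, 0.981, -0.194, -0.0]
contact_force: [0.1, 0.1, 0.4]
opening: 51.0
```

Call:
move_arm(commands=[{"x": 0,"y": 0,"z": 0,"roll": 0},{"x": 0,"y": 0,"z": 0,"roll": 0},{"x": 0,"y": 0,"z": 0,"roll": 0},{"x": 0,"y": 0,"z": 0,"roll": 0},{"x": 0,"y": 0,"z": 0,"roll": 0}], fingers=-1)

```text
time_s: 21.6
ee_pos: [435.2, 171.2, 7.4]
orientation: [-0.001, 0.981, -0.195, 0.002]
contact_force: [-1.5, -1.6, 6.3]
opening: 11.9
```

Call:
move_arm(commands=[{"x": 0,"y": 0,"z": -40,"roll": 0},{"x": 0,"y": 0,"z": -95,"roll": 0},{"x": 0,"y": 0,"z": -95,"roll": 0},{"x": 0,"y": 0,"z": -95,"roll": 0}])

```text
time_s: 22.1
ee_pos: [433.2, 170.6, 100.6]
orientation: [-0.0, 0.981, -0.195, 0.0]
contact_force: [-0.4, 0.0, -0.8]
opening: 11.5
```

Run:
```python
from h import *
look('loop_tool','w14.png')
plan([(627,-275,100,94)])
```

```text
loop_tool 0.84 [234. 319.] 5293 med [447.5 164.6 106.3] rect [438.4 164.8] [ 35.5 133.8] 71.3 z95 [101. 108.]
at [431.8 170.3  99.  -22.4] open 12.0 t 22.2
(627, -275, 100, 94) -> x 350.4 y 337.1 z -1.0 roll -116.4 rows>=10.9
```

View pics/w14.png

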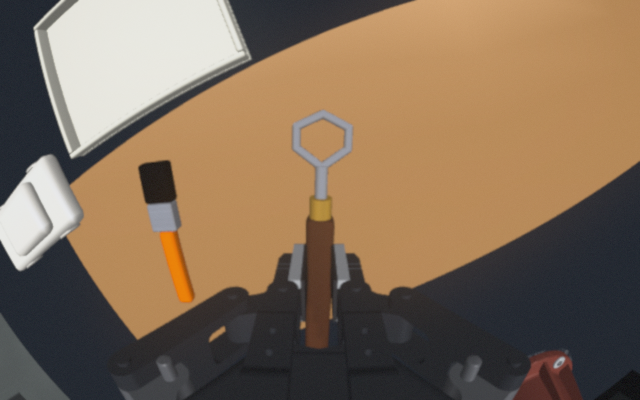

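The loop tool is held straight and level. I'll carry it over.

Call:
move_arm(commands=[{"x": 176,"y": 168,"z": 0,"roll": -53},{"x": 176,"y": 168,"z": 0,"roll": -53},{"x": 176,"y": 168,"z": 0,"roll": -53},{"x": 176,"y": 168,"z": 0,"roll": -53},{"x": 176,"y": 168,"z": 0,"roll": -53}])

```text
time_s: 22.82
ee_pos: [532.0, -54.7, 98.8]
orientation: [-0.0, 0.972, 0.235, -0.001]
contact_force: [0.3, 0.2, -0.1]
opening: 11.9
```

Call:
move_arm(commands=[{"x": 0,"y": 0,"z": 0,"roll": 0}])

```text
time_s: 22.95
ee_pos: [531.0, -52.8, 98.6]
orientation: [-0.001, 0.973, 0.231, -0.002]
contact_force: [0.2, 1.0, -0.1]
opening: 11.6
```

Run:
```python
from h import *
plan([(627,-275,80,94)])
```

```text
at [531.  -52.8  98.6  26.7] open 11.6 t 22.95
(627, -275, 80, 94) -> x -14.2 y 241.6 z 18.6 roll -67.3 rows>=6.3
```

Call:
move_arm(commands=[{"x": -14,"y": 242,"z": 0,"roll": -52},{"x": -14,"y": 242,"z": 0,"roll": -52},{"x": -14,"y": 242,"z": 0,"roll": -52},{"x": -14,"y": 242,"z": 0,"roll": -52},{"x": -14,"y": 242,"z": 0,"roll": -52}])

```text
time_s: 23.58
ee_pos: [629.9, -275.9, 99.0]
orientation: [-0.0, 0.772, 0.636, -0.0]
contact_force: [-0.1, -0.1, -0.1]
opening: 11.9
```

Call:
move_arm(commands=[{"x": 0,"y": 0,"z": 0,"roll": -14},{"x": 0,"y": 0,"z": 0,"roll": -14},{"x": 0,"y": 0,"z": 0,"roll": -14},{"x": 0,"y": 0,"z": 0,"roll": -14}])

```text
time_s: 24.08
ee_pos: [628.9, -272.3, 99.6]
orientation: [-0.001, 0.689, 0.725, -0.0]
contact_force: [-1.1, 0.4, -0.7]
opening: 11.8
```

Run:
```python
from h import *
look('loop_tool','w15.png'); look('scraper')
plan([(627,-275,11,94)])
```

```text
loop_tool 0.96 [235. 318.] 5298 med [ 627.6 -255.6  105.1] rect [ 632.6 -313.2] [ 34.1 233.3] 3.0 z95 [100.  106.7]
scraper 0.74 [183. 393.] 3595 med [ 684.1 -250.    15.4] rect [ 686.8 -267. ] [ 32.4 142.2] 5.2 z95 [12.2 19.5]
at [ 629.3 -273.4  100.4   93. ] open 11.5 t 24.27
(627, -275, 11, 94) -> x -1.5 y -2.4 z 89.4 roll -1.0 rows>=1.4
```

View pics/w15.png

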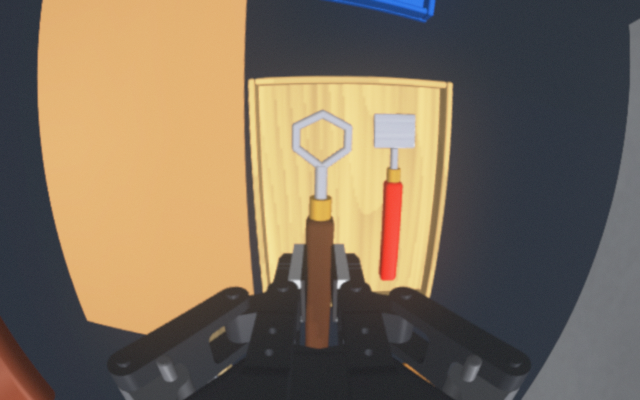

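The loop tool hangs over the left half of the tray. The scraper lies flat at right, at about (393, 195), well clear of it. I'll lower the loop tool.

Call:
move_arm(commands=[{"x": -2,"y": -2,"z": 50,"roll": -1},{"x": -2,"y": -2,"z": 80,"roll": -1},{"x": -2,"y": -2,"z": 88,"roll": -1},{"x": -2,"y": -2,"z": 88,"roll": -1}])

```text
time_s: 24.78
ee_pos: [627.6, -275.9, 13.1]
orientation: [0.0, 0.682, 0.731, 0.0]
contact_force: [0.1, -0.1, 0.2]
opening: 11.4
```

Call:
move_arm(commands=[{"x": 0,"y": 0,"z": 0,"roll": 0},{"x": 0,"y": 0,"z": 0,"roll": 0},{"x": 0,"y": 0,"z": 0,"roll": 0}], fingers=-0.3)

```text
time_s: 25.15
ee_pos: [627.7, -275.9, 12.7]
orientation: [0.0, 0.682, 0.731, 0.0]
contact_force: [-0.2, -0.7, 0.5]
opening: 29.8
```

Call:
move_arm(commands=[{"x": 0,"y": 0,"z": -40,"roll": 0},{"x": 0,"y": 0,"z": -90,"roll": 0},{"x": 0,"y": 0,"z": -90,"roll": 0},{"x": 0,"y": 0,"z": -90,"roll": 0}])

```text
time_s: 25.65
ee_pos: [627.4, -275.7, 102.6]
orientation: [0.0, 0.682, 0.731, 0.0]
contact_force: [-0.1, -0.2, -0.8]
opening: 29.6
```

Run:
```python
from h import *
look('loop_tool','w16.png')
plan([(451,310,100,-20)])
```

```text
loop_tool 0.86 [198. 319.] 2498 med [ 627.  -269.1   18.3] rect [ 623.6 -269.7] [ 28.4 137. ] 4.4 z95 [12.9 19.8]
loop_tool 0.49 [178. 395.] 3483 med [ 684.2 -249.4   15.4] rect [ 677.3 -265.2] [138.5  46.5] 89.9 z95 [12.4 19.6]
at [ 626.1 -275.1  100.4   94. ] open 30.2 t 25.75
(451, 310, 100, -20) -> x 595.9 y -133.8 z 0.4 roll 114.0 rows>=10.7
```

Call:
move_arm(commands=[{"x": 298,"y": -67,"z": 0,"roll": 53},{"x": 298,"y": -67,"z": 0,"roll": 53},{"x": 298,"y": -67,"z": 0,"roll": 53},{"x": 298,"y": -67,"z": 0,"roll": 53},{"x": 298,"y": -67,"z": 0,"roll": 53}], fingers=0.2)

```text
time_s: 26.38
ee_pos: [537.5, 18.7, 100.6]
orientation: [-0.001, 0.938, 0.348, -0.002]
contact_force: [0.8, 0.5, -0.5]
opening: 51.5
```

Call:
move_arm(commands=[{"x": 0,"y": 0,"z": 0,"roll": 0}])

```text
time_s: 26.5
ee_pos: [536.4, 20.2, 100.2]
orientation: [-0.002, 0.936, 0.353, -0.002]
contact_force: [-0.1, 0.1, -0.8]
opening: 51.2
```

Run:
```python
from h import *
plan([(451,310,100,-20)])
```

```text
at [536.4  20.2 100.2  41.3] open 51.2 t 26.5
(451, 310, 100, -20) -> x 127.1 y -274.0 z 0.2 roll 61.3 rows>=5.7
```

Call:
move_arm(commands=[{"x": 127,"y": -274,"z": 0,"roll": 53},{"x": 127,"y": -274,"z": 0,"roll": 53},{"x": 127,"y": -274,"z": 0,"roll": 53},{"x": 127,"y": -274,"z": 0,"roll": 53},{"x": 127,"y": -274,"z": 0,"roll": 53}])

```text
time_s: 27.12
ee_pos: [461.4, 288.3, 101.4]
orientation: [0.001, 0.998, -0.068, -0.001]
contact_force: [0.3, -0.1, -0.4]
opening: 51.1
```

Call:
move_arm(commands=[{"x": 0,"y": 0,"z": 0,"roll": 9},{"x": 0,"y": 0,"z": 0,"roll": 9},{"x": 0,"y": 0,"z": 0,"roll": 9}])

```text
time_s: 27.5
ee_pos: [462.0, 286.8, 101.8]
orientation: [0.0, 0.99, -0.143, -0.0]
contact_force: [0.3, -0.0, -0.4]
opening: 51.3
```

Run:
```python
from h import *
look('brush','w17.png')
plan([(451,310,4,-20)])
```

```text
brush 0.62 [191. 293.] 4282 med [478.3 303.9  13.5] rect [453.9 309.8] [ 29.3 138.7] 71.9 z95 [11.3 14.9]
at [462.1 286.8 102.1 -16.5] open 51.3 t 27.6
(451, 310, 4, -20) -> x -17.2 y -19.1 z 98.1 roll 3.5 rows>=1.6
```

View pics/w17.png

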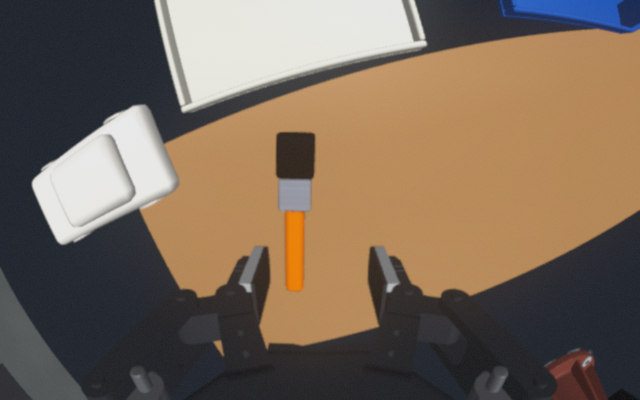

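The brush handle (295, 250) is about 20 mm to the left of the jaw centre. I'll shift over it, then go down.

Call:
move_arm(commands=[{"x": -19,"y": -20,"z": 30,"roll": 1.5},{"x": -19,"y": -20,"z": 50,"roll": 1.5},{"x": -19,"y": -20,"z": 85,"roll": 1.5},{"x": -19,"y": -20,"z": 97,"roll": 1.5},{"x": -19,"y": -20,"z": 97,"roll": 1.5}])

```text
time_s: 28.22
ee_pos: [448.7, 311.6, 4.8]
orientation: [0.001, 0.988, -0.157, -0.001]
contact_force: [0.5, 1.0, 0.6]
opening: 51.4
```

Call:
move_arm(commands=[{"x": 0,"y": 0,"z": 0,"roll": 0},{"x": 0,"y": 0,"z": 0,"roll": 0},{"x": 0,"y": 0,"z": 0,"roll": 0},{"x": 0,"y": 0,"z": 0,"roll": 0},{"x": 0,"y": 0,"z": 0,"roll": 0}], fingers=-1)

```text
time_s: 28.85
ee_pos: [450.6, 313.2, 7.3]
orientation: [-0.001, 0.988, -0.156, 0.001]
contact_force: [-1.0, -0.6, 5.7]
opening: 13.9
```

Call:
move_arm(commands=[{"x": 0,"y": 0,"z": -40,"roll": 0},{"x": 0,"y": 0,"z": -95,"roll": 0},{"x": 0,"y": 0,"z": -95,"roll": 0},{"x": 0,"y": 0,"z": -95,"roll": 0}])

```text
time_s: 29.35
ee_pos: [448.9, 312.4, 100.4]
orientation: [0.0, 0.988, -0.156, -0.0]
contact_force: [0.1, -0.4, -1.3]
opening: 13.8
```

Run:
```python
from h import *
look('brush','w18.png')
plan([(637,262.5,100,88.6)])
```

```text
brush 0.92 [197. 320.] 10636 med [482.5 303.3 106.5] rect [414.4 321.1] [ 42.8 219.4] 74.6 z95 [104.7 108. ]
at [447.7 311.7  98.7 -18. ] open 13.9 t 29.45
(637, 262.5, 100, 88.6) -> x 195.3 y -11.7 z -1.3 roll -106.6 rows>=10.0
```

Call:
move_arm(commands=[{"x": 195,"y": -11,"z": 0,"roll": -53},{"x": 195,"y": -11,"z": 0,"roll": -53},{"x": 195,"y": -11,"z": 0,"roll": -53},{"x": 195,"y": -11,"z": 0,"roll": -53},{"x": 195,"y": -11,"z": 0,"roll": -53}])

```text
time_s: 30.08
ee_pos: [637.9, 261.3, 97.3]
orientation: [-0.0, 0.953, 0.303, -0.002]
contact_force: [-0.1, -0.0, 0.4]
opening: 13.7
```

Call:
move_arm(commands=[{"x": 0,"y": 0,"z": 0,"roll": -53},{"x": 0,"y": 0,"z": 0,"roll": -53},{"x": 0,"y": 0,"z": 0,"roll": -53},{"x": 0,"y": 0,"z": 0,"roll": -53},{"x": 0,"y": 0,"z": 0,"roll": -53}])

```text
time_s: 30.7
ee_pos: [636.4, 262.2, 97.6]
orientation: [-0.001, 0.717, 0.697, -0.002]
contact_force: [-0.3, 0.4, -0.8]
opening: 13.9
```

Call:
move_arm(commands=[{"x": 0,"y": 0,"z": 0,"roll": 0},{"x": 0,"y": 0,"z": 0,"roll": 0}])

```text
time_s: 30.95
ee_pos: [637.2, 262.5, 99.0]
orientation: [-0.001, 0.72, 0.694, -0.001]
contact_force: [0.5, -0.2, 0.1]
opening: 13.9
```

Run:
```python
from h import *
look('brush','w19.png'); look('tray_white')
plan([(637,262.5,12,88.6)])
```

```text
brush 0.58 [195. 318.] 10514 med [637.  299.5 104.9] rect [630.9 220.8] [234.5  36.5] 87.5 z95 [103.2 106.3]
tray_white 0.69 [165. 289.] 29950 med [633.5 295.1   5.3] rect [635.4 271.5] [188.8 165. ] 88.7 z95 [ 4. 22.]
at [638.  262.7 100.3  88. ] open 14.0 t 31.15
(637, 262.5, 12, 88.6) -> x -0.2 y -1.0 z 88.3 roll -0.6 rows>=1.4
```

View pics/w19.png

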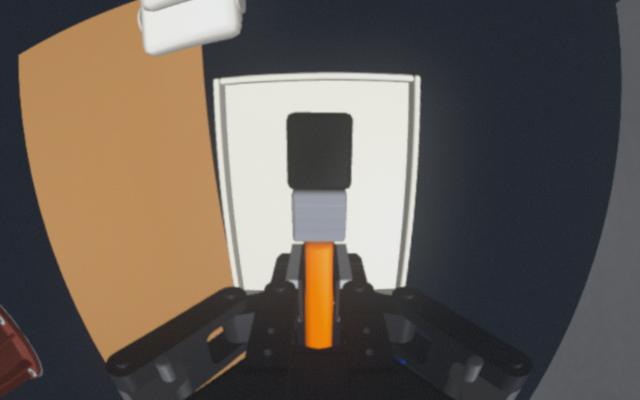

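The brush is centred and aligned over the white tray. I'll lower, release and rise clear.

Call:
move_arm(commands=[{"x": 0,"y": 0,"z": 50,"roll": 0},{"x": 0,"y": 0,"z": 80,"roll": 0},{"x": 0,"y": 0,"z": 87,"roll": 0},{"x": 0,"y": 0,"z": 87,"roll": 0}])

```text
time_s: 31.65
ee_pos: [638.3, 262.8, 14.0]
orientation: [0.0, 0.719, 0.695, 0.0]
contact_force: [-0.5, 0.0, -0.9]
opening: 13.7
```

Call:
move_arm(commands=[{"x": 0,"y": 0,"z": 0,"roll": 0},{"x": 0,"y": 0,"z": 0,"roll": 0},{"x": 0,"y": 0,"z": 0,"roll": 0}], fingers=-0.2)

```text
time_s: 32.02
ee_pos: [638.5, 262.9, 14.1]
orientation: [0.0, 0.719, 0.695, 0.0]
contact_force: [-0.6, -0.6, 0.2]
opening: 34.1
```

Call:
move_arm(commands=[{"x": 0,"y": 0,"z": -40,"roll": 0},{"x": 0,"y": 0,"z": -100,"roll": 0},{"x": 0,"y": 0,"z": -160,"roll": 0},{"x": -160,"y": -40,"z": -160,"roll": 0},{"x": -160,"y": -40,"z": -160,"roll": 0}])

```text
time_s: 32.65
ee_pos: [604.3, 142.0, 175.8]
orientation: [0.001, 0.719, 0.695, 0.002]
contact_force: [1.0, -1.0, -0.8]
opening: 34.2
```

Call:
move_arm(commands=[{"x": -80,"y": -150,"z": 0,"roll": 0},{"x": -80,"y": -150,"z": 0,"roll": 0},{"x": -80,"y": -150,"z": 0,"roll": 0},{"x": -80,"y": -150,"z": 0,"roll": 0}])

```text
time_s: 33.15
ee_pos: [447.6, 67.0, 172.6]
orientation: [-0.001, 0.72, 0.694, -0.001]
contact_force: [-0.8, 0.7, 0.5]
opening: 34.5
```

Run:
```python
from h import *
T=['tape_black','tape_green','scraper','loop_tool','brush','foam_model','scraper_block']
for n in ['top','side']:
    cal,p,d=snap(n,n+'9.png')
    for t in T:
        for o in robot.cut_out(n,t)[:1]:
            rc=np.argwhere(o['pixels']); w,ok=world(cal,d,rc); w=w[ok]
            c,s,a=cv2.minAreaRect(w[:,:2].astype(np.float32))
            print(n,t,round(o['conf'],2),len(rc),np.round(c),np.round(s),round(a,1),'z',np.percentile(w[:,2],[50,97]).round())
a=cv2.imread('pics/top9.png')[110:290,140:540]; cv2.imwrite('pics/top9c.png',cv2.resize(a,None,fx=2,fy=2,interpolation=2))
s=robot.state(); print(s['ee_pos'],s['time_s'])
```

```text
top tape_black 0.66 120 [637. -59.] [52. 51.] 49.2 z [28. 36.]
top scraper 0.66 226 [ 686. -266.] [ 28. 138.] 4.3 z [16. 23.]
top loop_tool 0.6 86 [ 628. -285.] [14. 94.] 8.6 z [19. 26.]
top brush 0.72 371 [640. 268.] [147.  36.] 87.3 z [16. 25.]
side tape_black 0.67 2551 [647. -28.] [217. 162.] 84.2 z [ 7. 24.]
side tape_green 0.78 208 [652.  26.] [51. 54.] 28.0 z [18. 22.]
side scraper 0.69 159 [ 688. -265.] [ 27. 138.] 2.8 z [17. 23.]
side loop_tool 0.54 39 [ 629. -292.] [10. 90.] 9.4 z [20. 23.]
side brush 0.97 474 [637. 265.] [147.  28.] 84.2 z [18. 22.]
side foam_model 0.66 2314 [545. 456.] [ 85. 126.] 7.4 z [44. 52.]
[450.89900583  67.84838835 173.45625756] 33.95
```

View pics/top9c.png

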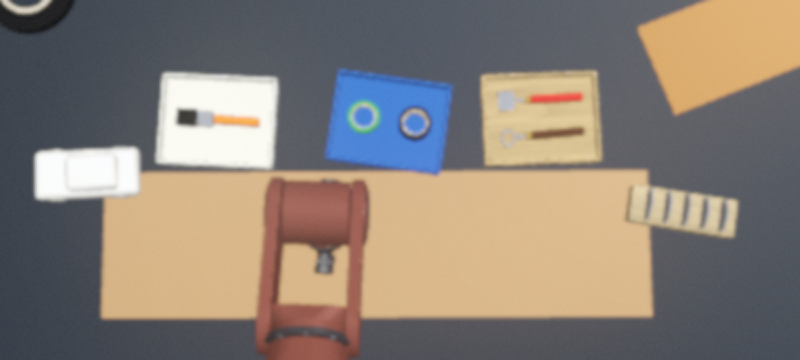

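View pics/side9.png

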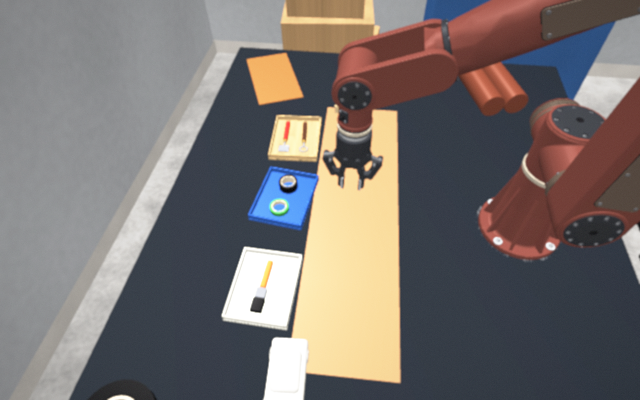

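Both pictures show all five pieces flat in the right trays, and the foam car and blade block in their original places. The gripper is clear at z ≈ 173 mm.

```bash
python3 -c "
from bench import robot
print(robot.sign_off())"
```

```text
the job is handed in; nothing more can be done
None
```

The job is handed in at about 34 s of the 117 s allowed. Both tape rolls are in the blue tray, the scraper and loop tool lie side by side in the wood tray, and the brush is in the white tray.

- **Last checks:** the top and side pictures show all five pieces inside the walls, apart from each other and let go. Their measured top heights fit lying flat on the 5 mm tray floors. The foam car and blade block look unmoved in the top picture.
- **Went wrong and was mended:** on the first carry to the blue tray I stopped about 20 mm short. A finger touched the rim (about 16 N reported straight up, 19 N in all), so I lifted, shifted and placed the black tape properly.
- **Checks that failed or disagreed:**
  - In the final look, the networks missed the green tape and the foam car from the top, and the blade block in both views.
  - They also took the whole blue tray for the black tape in the side view. The pictures, the other camera's hits and the earlier wrist views settled where the tapes, car and brush are; for the blade block I relied on the top picture alone.

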